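# Fit the heat sinks to their chips

### The job

Put each of the four finned aluminium heat sinks from the green parts mat onto the black chip of matching outline on the blue circuit board: large square, small square, oblong, and the long narrow bar on the row of four transistors. Each must lie flat, fins up, centred on its chip and squared up with it; set them down gently, do not drop them. Leave the plain steel shield can and the white jar where they are.

Things in the scene. Friction and masses are not known exactly. Their poses are not given: they have to be found in the camera images.
- large_sink: The large square heat sink: bare aluminium, flat base, upright thin fins, 54 x 54 x 26 mm (its x, y, z). Loose, standing base down, fins up, on the thin dark green 4 mm parts mat (mat top at z = 0.004 m). Origin: centre of its underside; z up; the fins run along its x. Its outside is a plain box to a gripper; grip it by two facing sides.
- large_chip: Large square black chip 46 x 46 mm and 4 mm thick, fixed flat on the blue circuit board (board top at z = 16 mm, chip top at z = 20 mm). Place of the large square heat sink, which overhangs it 2 to 4 mm all round. Origin: centre of its underside, on the board; z up. 
- small_sink: The small square heat sink: bare aluminium, flat base, upright thin fins, 30 x 30 x 22 mm (its x, y, z). Loose, standing base down, fins up, on the thin dark green 4 mm parts mat (mat top at z = 0.004 m). Origin: centre of its underside; z up; the fins run along its x. Its outside is a plain box to a gripper; grip it by two facing sides.
- small_chip: Small square black chip 24 x 24 mm and 4 mm thick, fixed flat on the blue circuit board (board top at z = 16 mm, chip top at z = 20 mm). Place of the small square heat sink, which overhangs it 2 to 4 mm all round. Origin: centre of its underside, on the board; z up. 
- oblong_sink: The oblong heat sink: bare aluminium, flat base, upright thin fins, 60 x 36 x 22 mm (its x, y, z). Loose, standing base down, fins up, on the thin dark green 4 mm parts mat (mat top at z = 0.004 m). Origin: centre of its underside; z up; the fins run along its x. Its outside is a plain box to a gripper; grip it by two facing sides.
- oblong_chip: Oblong black chip 52 (along x) x 28 (along y) mm and 4 mm thick, fixed flat on the blue circuit board (board top at z = 16 mm, chip top at z = 20 mm). Place of the oblong heat sink, which overhangs it 2 to 4 mm all round. Origin: centre of its underside, on the board; z up. The sink's x goes along this x (either way round).
- bar_sink: The long narrow bar-shaped heat sink: bare aluminium, flat base, upright thin fins, 84 x 22 x 22 mm (its x, y, z). Loose, standing base down, fins up, on the thin dark green 4 mm parts mat (mat top at z = 0.004 m). Origin: centre of its underside; z up; the fins run along its x. Its outside is a plain box to a gripper; grip it by two facing sides.
- bar_chip: Close row of four black power transistors, together 80 (along x) x 18 (along y) mm and 4 mm thick, fixed flat on the blue circuit board (board top at z = 16 mm, chip top at z = 20 mm). Place of the long narrow bar-shaped heat sink, which overhangs it 2 to 4 mm all round. Origin: centre of its underside, on the board; z up. The sink's x goes along this x (either way round).
- shield_can: Plain smooth steel shield can, 26 x 26 x 8 mm, no fins, loose in the middle of the parts mat among the heat sinks. Not a heat sink: leave it. Origin: centre of its underside, z up.
- jar: Small closed white jar, 40 mm across, 45 mm tall, standing loose on the bench beyond the board and the mat. Leave it. Origin: centre of its underside, z up.
Not all that is in view belongs to the job. What is shaped like the large_sink but turquoise or yellow is not meant. What is shaped like the bar_sink but purple is not meant.

How it is judged:
At the end, for the whole second after the job is handed in: Each sink rests flat (0.08 rad), fins up, on its own chip: centres within 8 mm, sides parallel within 0.2 rad (half turns, and quarter turns of square ones, are equal), underside on the chip top, at rest; shield can and jar within 15 mm of their starts (horizontal distance between large_sink and large_chip below 0.008 m and z of large_sink in the frame of large_chip between 0.002 and 0.0065 m and angle between each of large_sink, small_sink, oblong_sink, bar_sink's own z axis and vertical below 0.08 rad and (angle between the x axis of large_sink and the x axis of large_chip, either way round below 0.2 rad or angle between the x axis of large_sink and the y axis of large_chip, either way round below 0.2 rad) and linear speed of each of large_sink, small_sink, oblong_sink, bar_sink below 0.01 m/s and horizontal distance between small_sink and small_chip below 0.008 m and z of small_sink in the frame of small_chip between 0.002 and 0.0065 m and (angle between the x axis of small_sink and the x axis of small_chip, either way round below 0.2 rad or angle between the x axis of small_sink and the y axis of small_chip, either way round below 0.2 rad) and horizontal distance between oblong_sink and oblong_chip below 0.008 m and z of oblong_sink in the frame of oblong_chip between 0.002 and 0.0065 m and angle between the x axis of oblong_sink and the x axis of oblong_chip, either way round below 0.2 rad and horizontal distance between bar_sink and bar_chip below 0.008 m and z of bar_sink in the frame of bar_chip between 0.002 and 0.0065 m and angle between the x axis of bar_sink and the x axis of bar_chip, either way round below 0.2 rad and distance of each of shield_can, jar from where it was at the start of the episode below 0.015 m); the robot touches nothing.
It fails at once if a heat sink is let go more than about a centimetre above its chip ((horizontal distance between large_sink and large_chip below 0.03 m and z of large_sink in the frame of large_chip above 0.014 m and contact force between the fingers and large_sink below 0.02 N) or (horizontal distance between small_sink and small_chip below 0.03 m and z of small_sink in the frame of small_chip above 0.014 m and contact force between the fingers and small_sink below 0.02 N) or (horizontal distance between oblong_sink and oblong_chip below 0.03 m and z of oblong_sink in the frame of oblong_chip above 0.014 m and contact force between the fingers and oblong_sink below 0.02 N) or (horizontal distance between bar_sink and bar_chip below 0.03 m and z of bar_sink in the frame of bar_chip above 0.014 m and contact force between the fingers and bar_sink below 0.02 N)).
It fails at once if the shield can is shifted more than 15 mm or tipped (distance of shield_can from where it was at the start of the episode above 0.015 m or angle between shield_can's own z axis and vertical above 0.4 rad).
It fails at once if the jar is shifted more than 15 mm or tipped (distance of jar from where it was at the start of the episode above 0.015 m or angle between jar's own z axis and vertical above 0.4 rad).
It also fails if it takes over 115 s, if anything falls off the work surface, if the arm or the gripper's body presses on something with over 40 N, if the wrist force passes 120 N, or if a joint passes its speed limit or range.

### The arm

A 7-joint arm with a two-finger parallel gripper is mounted at the origin on the work surface. World frame = base frame: x ahead of the robot, y to its left, z up, the work surface at z = 0. Lengths are in m, angles in rad, forces in N, time in s.
With the tool pointing down it reaches from about 0.4 to 0.85 m from the base axis. Payload 4.5 kg.
Tool frame: the origin (TCP) lies midway between the tips of the shut fingers; the grasp point (between the pads) lies 19 mm behind it (r.grip_point_offset is the distance from the TCP to the grasp point, in m); z points along the fingers, y is the line along which they close (so a half turn about z gives the same grasp; the last joint's range is limited). The gripper opens to 88 mm and grips with 3 to 60 N. Pads are 18 mm wide; open, the fingers measure 123 mm over their backs; the gripper's body (75 mm by 187 mm) begins 45 mm behind the grasp point.
Start: joints at [-1.073, 0.689, -0.195, 1.565, 0.157, 0.902, -0.215], TCP at [0.28, 0.559, 0.239] pointing down, gripper open.
Joint ranges: [-3.01, 3.01], [-0.46, 2.08], [-1.47, 1.51], [0.13, 2.56], [-1, 4.14], [0.04, 2.09], [-2.66, 2.66]. Speed limits (rad/s): [2.57, 2.57, 3.14, 3.14, 3.14, 3.14, 3.14].

### API

Orientations are given as a unit quaternion [x, y, z, w].
In Python, from plant import r, optics gives the robot as it stands.
- The arm moves only by the shell command python3 -m pendant 'ROWS' [OPENING] [FORCE]. ROWS is JSON, a list of rows, each a list of 6 numbers: the shift along the tool's x, y, z as a fraction of full scale, then the turn, a rotation vector about the tool's x, y, z as a fraction of full scale. A call has 1 to 5 rows; each row shifts and turns the commanded pose from where the row before left it, along the tool's axes as they then stand; what a row does not reach is not made up. Full scale, the value 1, is 0.025 m for a shift and pi rad for a turn. A row lasts 1/12 s, in which the tool goes at most 41.7 mm and 7.16 degrees, less where a joint would pass 70% of its speed; a pose out of reach is approached as far as the arm can. A call with a number of a shift or a turn outside -1 to 1 is refused whole. A call with a gripper value outside its range is refused whole. OPENING is the opening, from -1 (shut) to 1 (fully open), set as the call begins (- or left out, the last holds). The fingers move at their own pace and stop on an object; FORCE is the grip in N (left out, the last holds). Time passes only in rows, so rows that do not move let the fingers close. It gives the time, the measured TCP pose, the force, the opening and the grip force at its end, in the units of the state.
- r.get_state(): the state, without advancing time (a new reading comes with each control period).
- optics.snapshot(name): name is "scene" or "side" or "wrist"; returns (picture, depth): 384x512x3 uint8, blue, green, red; 384x512 float32, m along the optical axis (not along the pixel's ray), 0 where there is no reading.
- optics.calibration(name): a dict with "vfov" (degrees; the focal length in pixels is half the picture's height over the tangent of half this angle, whatever the lens; pixels are square), "cx", "cy" (the principal point, pixels), "cam_to_world" (4x4, takes a point from camera to world coordinates); the wrist camera has in their place "tool_from_camera" (4x4, takes a point from camera to tool coordinates, whose origin is the TCP and whose axes are the flange's). Camera axes: x right, y up, looking along -z (the intrinsics and any distortion apply to the point x, -y, -z); pixel columns grow to the right and rows downward; lengths in m; the calibration is good to about 2 mm. A picture is of the moment at which its call begins: read the wrist's pose just before it. calibration takes no time and is no camera call.
- r.finish_job(): hands the job in; it is judged then, once.
The state is a dict: "clock": time; "q": joint angles; "qd": joint speeds; "joint_torque": joint torques, N m; "tool_pos": TCP position; "eef_rot": TCP orientation; "contact_force": force on the tool from outside, world axes, zero at the start; "moment": the same for the moment, N m; "opening": opening from 0.0 (shut) to 1.0 (fully open); "finger_force": force on a finger pad.
Only numpy, scipy, OpenCV 4.12 (cv2) and the standard library are available. Lean on these libraries where they do the work, as an engineer would, in place of code of your own. Each camera call takes 0.05 s, during which the arm holds its last target. There are 200 camera calls.

## Working session

There is one attempt and no reset: what is moved stays moved. The work goes in short steps, Python scripts to look and compute and a shell command to move; the robot and the scene stay as the last step left them, time stands still between calls to the robot, and variables do not carry over. Pictures are saved under pics/ and viewed, at most 14 in all, crops included, and the job is handed in when it is done.

```bash
ls; mkdir -p pics; python3 - <<'E'
from plant import r, optics
import cv2, numpy as np
print(r.get_state(), r.grip_point_offset)
for n in ("scene","side","wrist"):
    c=optics.calibration(n); print(n,c)
    im,d=optics.snapshot(n); cv2.imwrite(f"pics/{n}0.png",im); np.savez(f"pics/{n}0.npz",im=im,d=d)
E
```

```text
pics
{'clock': 0.0, 'q': array([-1.07319785,  0.69000772, -0.19453886,  1.56634337,  0.15728695,
        0.90246363, -0.21511842]), 'qd': array([ 0.00013305, -0.00064526,  0.00042654, -0.0014342 ,  0.000786  ,
        0.0006628 , -0.00056566]), 'joint_torque': array([ 4.27562572e-04, -5.27561331e+01, -1.26690656e+00, -1.53422034e+01,
       -5.26556396e-02,  6.48273548e-03,  1.73860699e-04]), 'tool_pos': array([0.27933973, 0.55840065, 0.237896  ]), 'eef_rot': array([ 2.29788768e-01,  9.73240096e-01, -9.00946822e-04, -1.61492045e-04]), 'contact_force': array([0.21365355, 0.70882213, 0.63091092]), 'moment': array([-0.05374753, -0.01644452, -0.05267903]), 'finger_force': 0.0, 'opening': 1.0048368710354507} 0.0187
scene {'vfov': 48.11040284470403, 'cx': 258.9335019828132, 'cy': 192.26460525612333, 'cam_to_world': array([[ 0.78152111, -0.40635998,  0.47338813,  1.00101845],
       [ 0.62360475,  0.5313034 , -0.57344032, -0.48516078],
       [-0.01848953,  0.74336281,  0.66863284,  0.69752136],
       [ 0.        ,  0.        ,  0.        ,  1.        ]])}
side {'vfov': 45.60435435987474, 'cx': 251.69330124421523, 'cy': 193.21653458730628, 'cam_to_world': array([[ 0.89170428,  0.27521943, -0.35932958,  0.16889968],
       [-0.45228842,  0.57212729, -0.68418239, -0.65382036],
       [ 0.01728198,  0.77260898,  0.63464691,  0.7058362 ],
       [ 0.        ,  0.        ,  0.        ,  1.        ]])}
wrist {'vfov': 58.259219731597405, 'cx': 253.69884707259376, 'cy': 187.06069507540326, 'tool_from_camera': array([[-4.51665721e-04,  9.57467609e-01,  2.88540419e-01,
         7.38813161e-02],
       [ 9.99999511e-01,  6.86261302e-04, -7.11884556e-04,
        -6.18464701e-04],
       [-8.79620528e-04,  2.88539957e-01, -9.57467451e-01,
        -1.45742599e-01],
       [ 0.00000000e+00,  0.00000000e+00,  0.00000000e+00,
         1.00000000e+00]])}
```

View pics/scene0.png

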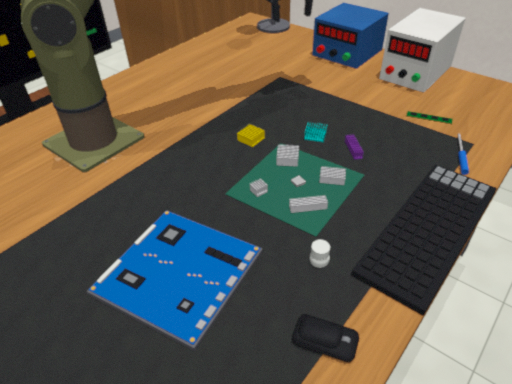

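View pics/side0.png

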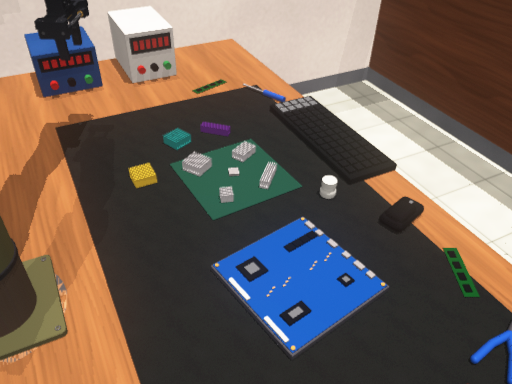

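The scene view shows the mat sinks: large (288,154), small (259,187), oblong (333,176), bar (308,204), and the can (298,181). On the board, the chips are large (171,235), oblong (131,279), bar (224,257) and small (186,304). The side view agrees.

```bash
cat > h.py <<'E'
import numpy as np, cv2
from plant import r, optics
from scipy.spatial.transform import Rotation as R
def cam(name, st=None):
    c=optics.calibration(name); f=192/np.tan(np.radians(c['vfov']/2))
    if name=='wrist':
        T=np.eye(4); T[:3,:3]=R.from_quat(st['eef_rot']).as_matrix(); T[:3,3]=st['tool_pos']
        M=T@c['tool_from_camera']
    else: M=c['cam_to_world']
    return f,c['cx'],c['cy'],M
def ray(C,uv,z):
    f,cx,cy,M=C; uv=np.atleast_2d(np.asarray(uv,float))
    d=np.c_[(uv[:,0]-cx)/f,-(uv[:,1]-cy)/f,-np.ones(len(uv))]@M[:3,:3].T
    o=M[:3,3]; t=(z-o[2])/d[:,2]
    return o+d*t[:,None]
def cloud(C,d):
    f,cx,cy,M=C; v,u=np.mgrid[:d.shape[0],:d.shape[1]]
    p=np.stack([(u-cx)/f*d,-(v-cy)/f*d,-d],-1)
    return p@M[:3,:3].T+M[:3,3]
E
python3 - <<'E'
from h import *
np.set_printoptions(precision=3,suppress=True)
P={'scene':dict(large=(288,150,.03),small=(259,184,.026),obl=(333,172,.026),bar=(308,202,.026),can=(298,181,.012),jar=(320,246,.045),Lc=(171,235,.02),Oc=(131,279,.02),Bc=(224,257,.02),Sc=(186,304,.02),yel=(251,132,.03),tur=(316,128,.03),pur=(355,145,.026)),
'side':dict(large=(198,159,.03),small=(226,189,.026),obl=(244,148,.026),bar=(269,171,.026),can=(233,171,.012),jar=(329,181,.045),Lc=(252,268,.02),Oc=(295,313,.02),Bc=(301,241,.02),Sc=(346,280,.02),yel=(143,171,.03),tur=(177,135,.03),pur=(215,127,.026))}
for n in P['scene']:
    o=[n]
    for c in P:
        x=P[c][n]; o.append(ray(cam(c),x[:2],x[2])[0][:2])
        d=np.load(f'pics/{c}0.npz')['d']; o.append(cloud(cam(c),d)[x[1],x[0]])
    print(*o)
E
```

```text
large [0.486 0.262] [0.485 0.263 0.029] [0.49  0.257] [0.491 0.26  0.028]
small [0.507 0.114] [0.508 0.113 0.027] [0.506 0.12 ] [0.507 0.122 0.024]
obl [0.624 0.259] [0.623 0.259 0.026] [0.621 0.257] [0.622 0.259 0.025]
bar [0.635 0.133] [0.635 0.132 0.027] [0.632 0.138] [0.636 0.145 0.02 ]
can [0.566 0.193] [0.567 0.192 0.013] [0.559 0.194] [0.56  0.195 0.011]
jar [0.735 0.023] [0.735 0.024 0.045] [0.729 0.02 ] [0.729 0.021 0.044]
Lc [ 0.457 -0.125] [ 0.458 -0.125  0.021] [ 0.453 -0.122] [ 0.453 -0.121  0.018]
Oc [ 0.481 -0.251] [ 0.481 -0.251  0.02 ] [ 0.474 -0.251] [ 0.475 -0.249  0.018]
Bc [ 0.587 -0.1  ] [ 0.588 -0.101  0.022] [ 0.579 -0.101] [ 0.581 -0.098  0.017]
Sc [ 0.606 -0.225] [ 0.606 -0.225  0.02 ] [ 0.602 -0.229] [ 0.604 -0.227  0.017]
yel [0.356 0.268] [0.355 0.269 0.029] [0.349 0.268] [0.351 0.275 0.025]
tur [0.488 0.392] [0.481 0.404 0.021] [0.481 0.388] [0.484 0.4   0.023]
pur [0.611 0.391] [0.606 0.402 0.018] [0.594 0.389] [0.597 0.397 0.021]
```

```bash
A='x'; 
python3 -m pendant '[[-1,-0.5,0,0,0,0],[-1,-0.5,0,0,0,0],[-1,-0.5,0,0,0,0],[-1,-0.5,0,0,0,0],[-1,-0.5,0,0,0,0]]' 1 25
python3 -m pendant '[[-1,-0.5,0,0,0,0],[-1,-0.5,0,0,0,0],[-1,-0.5,0,0,0,0],[-1,-0.5,0,0,0,0],[-1,-0.5,0,0,0,0]]'
python3 -m pendant '[[-1,-0.5,0,0,0,0],[-1,-0.5,0,0,0,0],[-1,-0.5,0,0,0,0],[-1,-0.5,0,0,0,0],[-1,-0.5,0,0,0,0]]'
python3 -m pendant '[[-1,-0.5,0,0,0,0],[0,0,0,0,0,0],[0,0,0,0,0,0]]'
cat > look.py <<'E'
import sys; from h import *
n=sys.argv[1]; st=r.get_state(); im,d=optics.snapshot('wrist'); cv2.imwrite(f'pics/{n}.png',im)
np.savez(f'pics/{n}.npz',im=im,d=d,tool_pos=st['tool_pos'],eef_rot=st['eef_rot']); print(st['clock'],st['tool_pos'],st['eef_rot'])
E
python3 look.py mat1
```

```text
clock: 0.57
tool_pos: [0.3639, 0.4459, 0.2385]
eef_rot: [0.23, 0.973, -0.0, -0.0]
contact_force: [-0.1, -0.0, 0.5]
opening: 1.001
finger_force: 0.0
clock: 0.98
tool_pos: [0.4478, 0.334, 0.2385]
eef_rot: [0.23, 0.973, -0.0, -0.0]
contact_force: [0.1, 0.3, 0.9]
opening: 1.004
finger_force: 0.0
clock: 1.4
tool_pos: [0.5316, 0.2222, 0.2385]
eef_rot: [0.23, 0.973, -0.0, -0.0]
contact_force: [0.0, 0.1, 0.1]
opening: 1.002
finger_force: 0.0
clock: 1.65
tool_pos: [0.5487, 0.1991, 0.2383]
eef_rot: [0.232, 0.973, -0.0, -0.0]
contact_force: [-0.3, 0.8, -0.4]
opening: 0.999
finger_force: 0.0
1.65 [0.54868138 0.19907347 0.23829859] [ 2.31852981e-01  9.72750725e-01 -4.71326213e-04 -1.81691280e-05]
```

View pics/mat1.png

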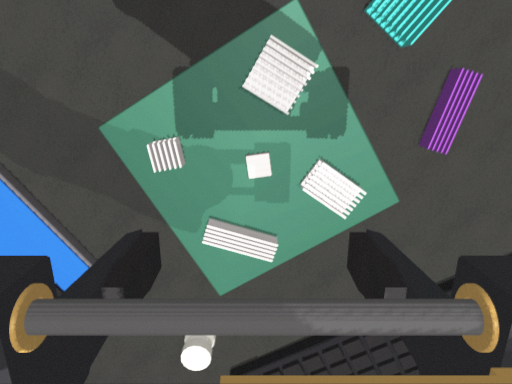

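The wrist view shows the large sink at (280,75), the small at (166,154), the oblong at (333,188), the bar at (240,239) and the can at (259,165). The purple and turquoise decoys are at the upper right.

```bash

python3 -m pendant '[[-0.36,-1,0,0,0,0],[-0.36,-1,0,0,0,0],[-0.36,-1,0,0,0,0],[-0.36,-1,0,0,0,0],[-0.36,-1,0,0,0,0]]' >/dev/null
python3 -m pendant '[[-0.36,-1,0,0,0,0],[-0.36,-1,0,0,0,0],[-0.36,-1,0,0,0,0],[-0.36,-1,0,0,0,0],[-0.36,-1,0,0,0,0]]' >/dev/null
python3 -m pendant '[[-0.36,-1,0,0,0,0],[-0.36,-1,0,0,0,0],[-0.36,-1,0,0,0,0],[-0.36,-1,0,0,0,0],[0,0,0,0,0,0]]' |head -3
python3 -m pendant '[[0,0,0,0,0,0]]' |head -3
python3 look.py brd1
python3 - <<'E'
from h import *
np.set_printoptions(precision=4,suppress=True)
z=np.load('pics/mat1.npz'); C=cam('wrist',z); im=z['im']; p=cloud(C,z['d'])
hsv=cv2.cvtColor(im,cv2.COLOR_BGR2HSV)
m=((hsv[...,1]<60)&(hsv[...,2]>90)&(p[...,2]>.006)&(p[...,2]<.05)).astype(np.uint8); m[230:,:150]=0; m[290:]=0
m=cv2.morphologyEx(m,cv2.MORPH_CLOSE,np.ones((5,5)))
for c in cv2.findContours(m,cv2.RETR_EXTERNAL,cv2.CHAIN_APPROX_NONE)[0]:
    if cv2.contourArea(c)<150: continue
    k=np.zeros_like(m); cv2.drawContours(k,[c],-1,1,-1); q=p[k>0]; q=q[(q[:,2]>.006)]
    top=np.percentile(q[:,2],90); t=ray(C,c[:,0],top)[:,:2]
    a=cv2.minAreaRect((t*1000).astype(np.float32)); print('top',top,a)
E
```

```text
clock: 2.95
tool_pos: [0.5027, -0.1729, 0.2385]
eef_rot: [0.233, 0.973, -0.002, -0.0]
clock: 3.03
tool_pos: [0.5038, -0.168, 0.2386]
eef_rot: [0.23, 0.973, 0.0, -0.0]
3.0333 [ 0.50377173 -0.16803925  0.23860731] [ 2.30273430e-01  9.73125921e-01  2.41463334e-04 -1.73677164e-04]
top 0.02622101066039642 ((629.0035400390625, 140.59664916992188), (83.77845764160156, 31.101551055908203), 46.24233627319336)
top 0.014153759700042446 ((482.6800537109375, -57.34327697753906), (84.34166717529297, 6.221331596374512), 10.273980140686035)
top 0.026305925810444684 ((619.7071533203125, 257.9893798828125), (65.61550903320312, 38.66965866088867), 28.306663513183594)
top 0.012717216475127208 ((562.7644653320312, 196.4888458251953), (25.4273738861084, 26.60403823852539), 71.34204864501953)
top 0.02609602666015637 ((505.5135498046875, 116.2593765258789), (35.82941818237305, 31.48505210876465), 73.37947082519531)
top 0.03028590829513516 ((488.24188232421875, 256.5654602050781), (53.84423828125, 53.85308837890625), 32.335567474365234)
```

View pics/brd1.png

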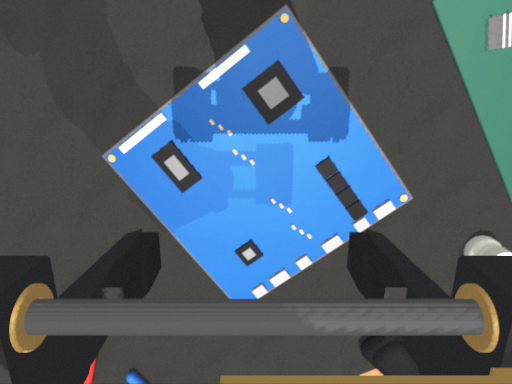

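The board view shows the chips: large (273,92), oblong (177,167), bar (342,188) and small (249,253).

```bash
cat > meas.py <<'E'
from h import *
np.set_printoptions(precision=4,suppress=True)
def rect(t):
    a=cv2.minAreaRect((t*1000).astype(np.float32)); (x,y),(w,h),g=a
    if w<h: w,h,g=h,w,g+90
    g=(g+90)%180-90
    return f'c=({x:.1f},{y:.1f}) {w:.1f}x{h:.1f} longaxis={g:.1f}deg'
def sinks(n):
    z=np.load(f'pics/{n}.npz'); C=cam('wrist',z); im=z['im']; p=cloud(C,z['d'])
    hsv=cv2.cvtColor(im,cv2.COLOR_BGR2HSV)
    for top in (.026,.030):
        m=((hsv[...,1]<60)&(p[...,2]>top-.005)&(p[...,2]<top+.003)).astype(np.uint8); m[230:,:150]=0; m[290:]=0
        m=cv2.morphologyEx(m,cv2.MORPH_CLOSE,np.ones((5,5))); m=cv2.morphologyEx(m,cv2.MORPH_OPEN,np.ones((3,3)))
        for c in cv2.findContours(m,cv2.RETR_EXTERNAL,cv2.CHAIN_APPROX_NONE)[0]:
            if cv2.contourArea(c)<150: continue
            print(top,rect(ray(C,c[:,0],top)[:,:2]),'px',c[:,0].mean(0))
def chips(n):
    z=np.load(f'pics/{n}.npz'); C=cam('wrist',z); im=z['im']
    hsv=cv2.cvtColor(im,cv2.COLOR_BGR2HSV)
    blue=((hsv[...,0]>95)&(hsv[...,0]<125)&(hsv[...,1]>120)).astype(np.uint8)
    cs,h=cv2.findContours(blue,cv2.RETR_CCOMP,cv2.CHAIN_APPROX_NONE)
    for c,hh in zip(cs,h[0]):
        if hh[3]<0 or cv2.contourArea(c)<250: continue
        k=np.zeros(blue.shape,np.uint8); cv2.drawContours(k,[c],-1,1,-1); k&=1-blue
        print(rect(ray(C,c[:,0],.020)[:,:2]),'px',c[:,0].mean(0))
E
python3 -c "
from meas import *
sinks('mat1'); chips('brd1')"
```

```text
0.026 c=(631.5,138.3) 83.8x24.6 longaxis=46.3deg px [238.6897 243.3103]
0.026 c=(622.1,257.9) 61.7x36.3 longaxis=28.2deg px [332.4875 191.2   ]
0.026 c=(505.5,113.8) 31.3x29.7 longaxis=73.7deg px [163.7757 156.1402]
0.03 c=(630.5,138.6) 82.9x22.3 longaxis=46.1deg px [238.5647 243.9294]
0.03 c=(621.3,257.8) 59.6x35.6 longaxis=28.2deg px [333.2453 191.5535]
0.03 c=(505.5,114.4) 30.0x28.4 longaxis=74.4deg px [163.1942 156.3398]
0.03 c=(488.2,256.6) 53.9x53.8 longaxis=-57.6deg px [278.6833  76.0679]
c=(604.9,-225.8) 25.8x25.5 longaxis=11.3deg px [248.4516 252.629 ]
c=(552.0,-103.9) 20.9x18.5 longaxis=10.1deg px [326.5    167.9815]
c=(477.6,-248.9) 52.6x29.5 longaxis=10.3deg px [176.2832 166.2478]
c=(429.7,-263.0) 63.7x11.1 longaxis=-79.6deg px [142.233  132.8252]
c=(454.6,-121.7) 46.9x46.8 longaxis=-79.5deg px [273.2603  92.137 ]
c=(409.9,-155.2) 62.9x11.0 longaxis=-79.6deg px [223.7522  66.6106]
```

```bash

python3 -m pendant '[[0.54,1,0,0,0,0],[0.54,1,0,0,0,0],[0.54,1,0,0,0,0],[0.54,1,0,0,0,0],[0.54,1,0,0,0,0]]' 1 30 >/dev/null
python3 -m pendant '[[0.54,1,0,0,0,0],[0.54,1,0,0,0,0],[0.54,1,0,0,0,0],[0.54,1,0,0,0,0],[0.54,1,0,0,0,0]]' >/dev/null
python3 -m pendant '[[0.54,1,0,0,0,0],[0.54,1,0,0,0,0],[0.54,1,0,0,0,0],[0.54,1,0,0,0,0],[0.54,0.9,0,0,0,0]]' >/dev/null
python3 -m pendant '[[0,0,0.75,0,0,-0.0364],[0,0,0.75,0,0,-0.0364],[0,0,0.75,0,0,-0.0364],[0,0,0.75,0,0,-0.0364],[0,0,0.75,0,0,-0.0364]]' >/dev/null
python3 -m pendant '[[0,0,0.75,0,0,-0.0364],[0,0,0.75,0,0,-0.0364],[0,0,0.75,0,0,-0.0364],[0,0,0.75,0,0,-0.0364],[0,0,0,0,0,0]]'
cat > to.py <<'E'
# to.py x y z phi : shift (units, tool axes now) and turn (units, about tool z) to bring TCP there, closing line at phi deg
import sys; from h import *
x,y,z,phi=map(float,sys.argv[1:5]); st=r.get_state(); M=R.from_quat(st['eef_rot'])
m=M.as_matrix(); now=np.degrees(np.arctan2(m[1,1],m[0,1]))
d=m.T@(np.array([x,y,z])-st['tool_pos'])/.025
turn=((now-phi+90)%180-90)/180
print('t %.2f pos %s phi %.1f tilt %.4f | shift units %s turn %.4f open %.3f F %.1f q7 %.2f'%(st['clock'],np.round(st['tool_pos'],4),now,np.hypot(m[0,2],m[1,2]),np.round(d,3),turn,st['opening'],st['finger_force'],st['q'][6]))
E
python3 to.py .4882 .2566 .008 122.4; python3 look.py mat2;python3 -c "
from meas import *
sinks('mat2')"
```

```text
clock: 5.17
tool_pos: [0.4862, 0.2568, 0.0673]
eef_rot: [-0.282, 0.959, 0.0, -0.003]
contact_force: [0.4, -1.0, -0.4]
opening: 0.999
finger_force: 0.0
t 5.17 pos [0.4862 0.2568 0.0673] phi 122.8 tilt 0.0058 | shift units [-0.076 -0.054  2.37 ] turn 0.0021 open 0.999 F 0.0 q7 0.96
5.1667 [0.48620337 0.25678544 0.06725894] [-2.82158108e-01  9.59363518e-01  2.52839809e-04 -2.89452684e-03]
0.026 c=(504.6,114.2) 32.4x32.0 longaxis=73.2deg px [ 18.4342 107.886 ]
0.03 c=(474.1,278.3) 54.8x2.4 longaxis=32.3deg px [298.2418 220.5   ]
0.03 c=(477.6,272.9) 54.8x2.1 longaxis=32.3deg px [286.9725 220.5   ]
0.03 c=(480.8,267.3) 54.1x2.0 longaxis=32.3deg px [275.7 220. ]
0.03 c=(501.7,234.7) 54.1x2.3 longaxis=32.3deg px [207.7901 219.7569]
0.03 c=(484.0,261.8) 54.6x1.7 longaxis=33.2deg px [264.4231 219.5   ]
0.03 c=(487.5,256.2) 54.6x1.2 longaxis=32.7deg px [253.  219.5]
0.03 c=(490.9,250.9) 54.6x1.2 longaxis=32.2deg px [242.  219.5]
0.03 c=(494.5,245.4) 54.6x1.7 longaxis=31.7deg px [230.4835 219.5   ]
0.03 c=(497.9,240.0) 54.6x2.1 longaxis=32.3deg px [219.1923 219.5   ]
```

```bash

python3 -m pendant '[[-0.07,-0.05,0.6,0,0,0.002],[0,0,0.6,0,0,0],[0,0,0.6,0,0,0],[0,0,0.5,0,0,0],[0,0,0,0,0,0]]'
python3 -m pendant '[[0,0,0,0,0,0],[0,0,0,0,0,0],[0,0,0,0,0,0],[0,0,0,0,0,0],[0,0,0,0,0,0]]' -1 30
python3 -m pendant '[[0,0,0,0,0,0],[0,0,0,0,0,0],[0,0,0,0,0,0]]'
python3 to.py .4546 -.1217 .12 100.3
```

```text
clock: 5.63
tool_pos: [0.4905, 0.2567, 0.012]
eef_rot: [-0.275, 0.961, 0.0, -0.001]
contact_force: [0.5, -0.7, 0.7]
opening: 1.003
finger_force: 0.0
clock: 6.05
tool_pos: [0.492, 0.2559, 0.0132]
eef_rot: [-0.276, 0.961, 0.0, 0.001]
contact_force: [-0.3, -0.0, -0.5]
opening: 0.643
finger_force: 0.3
clock: 6.3
tool_pos: [0.4919, 0.2559, 0.0131]
eef_rot: [-0.276, 0.961, 0.0, 0.001]
contact_force: [-0.8, -0.1, 5.8]
opening: 0.61
finger_force: 30.0
t 6.30 pos [0.4919 0.2559 0.0131] phi 122.0 tilt 0.0013 | shift units [  9.271 -12.011  -4.292] turn 0.1207 open 0.610 F 30.0 q7 0.90
```

```bash

python3 -m pendant '[[0,0,-0.4,0,0,0],[0,0,-1,0,0,0],[0,0,-1,0,0,0],[0,0,-1,0,0,0],[0,0,-1,0,0,0]]' |tail -3
python3 -m pendant '[[0.7,-0.92,0,0,0,0],[0.7,-0.93,0,0,0,0],[0.7,-0.93,0,0,0,0],[0.7,-0.93,0,0,0,0],[0.7,-0.93,0,0,0,0]]' >/dev/null
python3 -m pendant '[[0.7,-0.93,0,0,0,0],[0.7,-0.93,0,0,0,0],[0.7,-0.93,0,0,0,0],[0.7,-0.93,0,0,0,0],[0.7,-0.93,0,0,0,0]]' >/dev/null
python3 -m pendant '[[0.7,-0.93,0,0,0,0],[0.7,-0.93,0,0,0,0],[0.76,-0.93,0,0,0,0],[0,0,0,0,0,0.03],[0,0,0,0,0,0.03]]' >/dev/null
python3 -m pendant '[[0,0,0,0,0,0.03],[0,0,0,0,0,0.031],[0,0,0,0,0,0],[0,0,0,0,0,0],[0,0,0,0,0,0]]' |tail -3
python3 to.py .4576 -.1212 .0291 100.3; python3 look.py brd2
```

```text
contact_force: [0.5, -0.0, -0.7]
opening: 0.612
finger_force: 30.0
contact_force: [-0.1, 0.7, -1.5]
opening: 0.608
finger_force: 30.0
t 8.38 pos [ 0.4576 -0.1221  0.1226] phi 100.4 tilt 0.0001 | shift units [-0.006  0.036  3.741] turn 0.0005 open 0.608 F 30.0 q7 1.28
8.3833 [ 0.45761303 -0.12210133  0.12262459] [-9.05846210e-02  9.95888759e-01 -5.54734546e-05 -4.62131236e-05]
```

View pics/brd2.png

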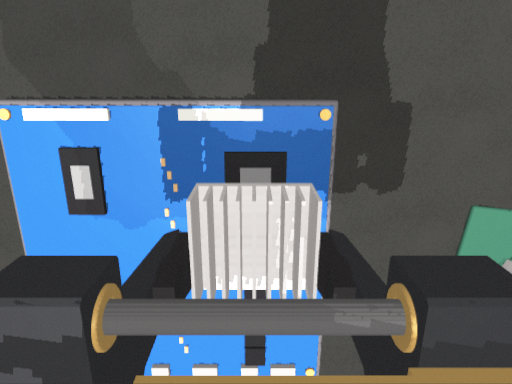

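The large sink hangs square over its chip: sink centre is at column 254 and chip centre at column 255. I'll lower it.

```bash

python3 -m pendant '[[0,0.04,0.9,0,0,0],[0,0,0.9,0,0,0],[0,0,0.9,0,0,0],[0,0,0.6,0,0,0],[0,0,0.3,0,0,0]]' |sed -n 2,4p
python3 -m pendant '[[0,0,0.12,0,0,0],[0,0,0,0,0,0],[0,0,0,0,0,0]]' |sed -n 2,4p
python3 to.py .4576 -.1212 .0291 100.3
```

```text
tool_pos: [0.4569, -0.1207, 0.0308]
eef_rot: [-0.09, 0.996, 0.0, -0.001]
contact_force: [-0.0, -0.2, -1.3]
tool_pos: [0.4579, -0.121, 0.0299]
eef_rot: [-0.09, 0.996, 0.0, 0.0]
contact_force: [-0.7, -0.2, -0.9]
t 9.10 pos [ 0.4579 -0.121   0.0299] phi 100.3 tilt 0.0008 | shift units [ 0.013 -0.007  0.033] turn -0.0000 open 0.609 F 30.0 q7 1.14
```

```bash

python3 -m pendant '[[0,0,0.04,0,0,0],[0,0,0,0,0,0],[0,0,0,0,0,0]]' |sed -n 2,4p
python3 -m pendant '[[0,0,0,0,0,0],[0,0,0,0,0,0],[0,0,0,0,0,0]]' 0.45 |tail -2
python3 -m pendant '[[0,0,-0.6,0,0,0],[0,0,-1,0,0,0],[0,0,-1,0,0,0],[0,0,-1,0,0,0],[0,0,0,0,0,0]]' |tail -2
python3 to.py .4579 -.121 .12 100.3; python3 look.py brd3
python3 -m pendant '[[-0.65,0.98,0,0,0,0],[-0.65,0.98,0,0,0,0],[-0.65,0.98,0,0,0,0],[-0.65,0.98,0,0,0,0],[-0.65,0.98,0,0,0,0]]' >/dev/null
python3 -m pendant '[[-0.65,0.98,0,0,0,0],[-0.65,0.98,0,0,0,0],[-0.65,0.98,0,0,0,0],[-0.65,0.98,0,0,0,0],[-0.65,0.98,0,0,0,0]]' >/dev/null
python3 -m pendant '[[-0.65,0.98,0,0,0,0],[-0.65,0.98,0,0,0,0],[-0.65,0.98,0,0,0,0],[-0.69,0.98,0,0,0,0],[0,0,0,0,0,-0.033]]' >/dev/null
python3 -m pendant '[[0,0,0,0,0,-0.033],[0,0,0,0,0,-0.0334],[0,0,0,0,0,0],[0,0,0,0,0,0]]' >/dev/null
python3 to.py .6213 .2578 .012 118.2; python3 look.py mat3;python3 -c "
from meas import *
sinks('mat3')"
```

```text
tool_pos: [0.4581, -0.1212, 0.0291]
eef_rot: [-0.089, 0.996, -0.0, 0.001]
contact_force: [-0.0, -0.6, 5.6]
opening: 0.732
finger_force: 0.0
opening: 0.725
finger_force: 0.0
t 10.02 pos [ 0.4593 -0.1214  0.1218] phi 100.2 tilt 0.0058 | shift units [0.053 0.027 0.07 ] turn -0.0005 open 0.725 F 0.0 q7 1.25
10.0167 [ 0.45931204 -0.12144101  0.12175602] [-8.90269523e-02  9.96024983e-01 -4.94687268e-04  2.86197117e-03]
t 11.65 pos [0.6207 0.2567 0.1169] phi 118.0 tilt 0.0022 | shift units [-0.052  0.029  4.196] turn -0.0012 open 0.720 F 0.0 q7 1.17
11.65 [0.62069376 0.25667626 0.11689285] [-2.41858161e-01  9.70310991e-01 -3.45534941e-04 -1.04439900e-03]
0.026 c=(631.5,138.6) 83.9x24.5 longaxis=46.2deg px [ 92.592  123.4281]
0.03 c=(630.8,139.4) 82.4x22.4 longaxis=46.2deg px [ 91.6832 124.0891]
```

View pics/brd3.png

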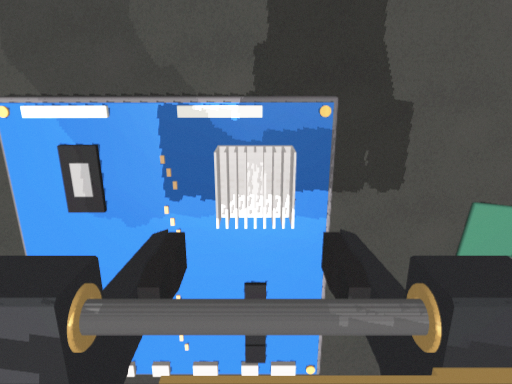

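The large sink sits centred on its chip. Next is the oblong.

```bash

python3 -m pendant '[[-0.05,0.03,1,0,0,-0.001],[0,0,1,0,0,0],[0,0,1,0,0,0],[0,0,0.8,0,0,0],[0,0,0.38,0,0,0]]' |sed -n 2,4p
python3 -m pendant '[[0,0,0,0,0,0],[0,0,0,0,0,0],[0,0,0,0,0,0],[0,0,0,0,0,0],[0,0,0,0,0,0]]' -1 30 |tail -2
python3 -m pendant '[[0,0,0,0,0,0],[0,0,0,0,0,0],[0,0,0,0,0,0]]' |tail -2
python3 to.py .4776 -.2489 .12 100.3
```

```text
tool_pos: [0.6204, 0.2572, 0.0108]
eef_rot: [-0.244, 0.97, -0.001, -0.002]
contact_force: [-1.1, 0.2, -0.2]
opening: 0.404
finger_force: 30.0
opening: 0.405
finger_force: 30.0
t 12.78 pos [0.623  0.2589 0.0155] phi 118.3 tilt 0.0025 | shift units [ 14.742 -15.126  -4.218] turn 0.1000 open 0.405 F 30.0 q7 1.11
```

```bash

python3 -m pendant '[[0,0,0,0,0,0],[0,0,0,0,0,0],[0,0,0.28,0,0,0],[0,0,0,0,0,0],[0,0,0,0,0,0]]' 0.2 |sed -n 2,4p
python3 -m pendant '[[0,0,0,0,0,0],[0,0,0,0,0,0],[0,0,0,0,0,0],[0,0,0,0,0,0],[0,0,0,0,0,0]]' -1 30 |tail -2
python3 to.py .4776 -.2489 .12 100.3
```

```text
tool_pos: [0.6214, 0.2579, 0.006]
eef_rot: [-0.245, 0.97, -0.0, -0.001]
contact_force: [-0.5, -0.3, -0.2]
opening: 0.406
finger_force: 30.0
t 13.62 pos [0.622  0.2584 0.007 ] phi 118.3 tilt 0.0000 | shift units [ 14.715 -15.119  -4.521] turn 0.1002 open 0.406 F 30.0 q7 1.11
```

```bash

python3 -m pendant '[[0,0,-0.5,0,0,0],[0,0,-1,0,0,0],[0,0,-1,0,0,0],[0,0,-1,0,0,0],[0,0,-1,0,0,0]]' |tail -2
python3 -m pendant '[[0.92,-0.945,0,0,0,0],[0.92,-0.945,0,0,0,0],[0.92,-0.945,0,0,0,0],[0.92,-0.945,0,0,0,0],[0.92,-0.945,0,0,0,0]]' >/dev/null
python3 -m pendant '[[0.92,-0.945,0,0,0,0],[0.92,-0.945,0,0,0,0],[0.92,-0.945,0,0,0,0],[0.92,-0.945,0,0,0,0],[0.92,-0.945,0,0,0,0]]' >/dev/null
python3 -m pendant '[[0.92,-0.945,0,0,0,0],[0.92,-0.945,0,0,0,0],[0.92,-0.945,0,0,0,0],[0.92,-0.945,0,0,0,0],[0.92,-0.945,0,0,0,0]]' >/dev/null
python3 -m pendant '[[0.92,-0.945,0,0,0,0],[0,0,0,0,0,0.034],[0,0,0,0,0,0.033],[0,0,0,0,0,0.033],[0,0,0,0,0,0]]' >/dev/null
python3 -m pendant '[[0,0,0,0,0,0],[0,0,0,0,0,0]]' |tail -2
python3 to.py .4776 -.2489 .0235 100.3; python3 look.py brd4
```

```text
opening: 0.406
finger_force: 30.0
opening: 0.405
finger_force: 30.0
t 15.87 pos [ 0.4778 -0.2488  0.1199] phi 100.5 tilt 0.0007 | shift units [0.009 0.    3.858] turn 0.0011 open 0.405 F 30.0 q7 1.56
15.8667 [ 0.4777681  -0.24883466  0.11994273] [-9.15116678e-02  9.95803948e-01 -1.83460106e-04  2.79299085e-04]
```

View pics/brd4.png

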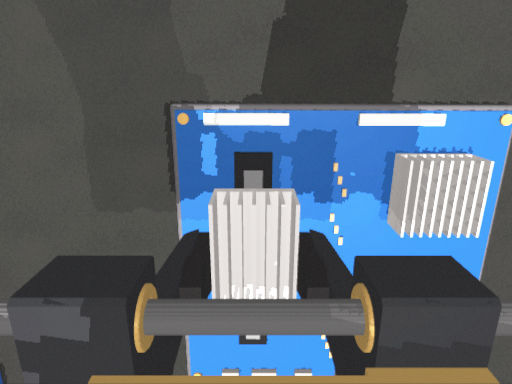

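The oblong sink hangs in line with its chip (both near column 253), so I'll lower it, let go and move on to the bar.

```bash

python3 -m pendant '[[0,0,0.9,0,0,0.001],[0,0,0.9,0,0,0],[0,0,0.9,0,0,0],[0,0,0.65,0,0,0],[0,0,0.35,0,0,0]]' |sed -n 2,4p
python3 -m pendant '[[0,0,0.13,0,0,0],[0,0,0,0,0,0],[0,0,0,0,0,0]]' |sed -n 2,4p
python3 to.py .4776 -.2489 .023 100.3
```

```text
tool_pos: [0.4767, -0.2484, 0.0252]
eef_rot: [-0.089, 0.996, 0.001, -0.001]
contact_force: [-0.6, 0.1, 0.1]
tool_pos: [0.4781, -0.249, 0.0243]
eef_rot: [-0.089, 0.996, -0.0, 0.001]
contact_force: [-0.1, 0.2, -0.2]
t 16.58 pos [ 0.4781 -0.249   0.0243] phi 100.2 tilt 0.0011 | shift units [0.018 0.006 0.051] turn -0.0006 open 0.409 F 30.0 q7 1.44
```

```bash

python3 -m pendant '[[0,0,0.05,0,0,0],[0,0,0,0,0,0],[0,0,0,0,0,0]]' |sed -n 2,4p
python3 -m pendant '[[0,0,0,0,0,0],[0,0,0,0,0,0],[0,0,0,0,0,0]]' 0.1 |tail -2
python3 -m pendant '[[0,0,-0.6,0,0,0],[0,0,-1,0,0,0],[0,0,-1,0,0,0],[0,0,-1,0,0,0],[0,0,-0.3,0,0,0]]' |tail -2
python3 look.py brd5
python3 -m pendant '[[-0.59,0.943,0,0,0,0],[-0.59,0.943,0,0,0,0],[-0.59,0.943,0,0,0,0],[-0.59,0.943,0,0,0,0],[-0.59,0.943,0,0,0,0]]' >/dev/null
python3 -m pendant '[[-0.59,0.943,0,0,0,0],[-0.59,0.943,0,0,0,0],[-0.59,0.943,0,0,0,0],[-0.59,0.943,0,0,0,0],[-0.59,0.943,0,0,0,0]]' >/dev/null
python3 -m pendant '[[-0.59,0.943,0,0,0,0],[-0.59,0.943,0,0,0,0],[-0.59,0.943,0,0,0,0],[-0.59,0.943,0,0,0,0],[-0.59,0.943,0,0,0,0]]' >/dev/null
python3 -m pendant '[[0,0,0,0,0,-0.0333],[0,0,0,0,0,-0.0333],[0,0,0,0,0,-0.0333],[0,0,0,0,0,-0.0333],[0,0,0,0,0,-0.0333]]' >/dev/null
python3 -m pendant '[[0,0,0,0,0,-0.0335],[0,0,0,0,0,0],[0,0,0,0,0,0],[0,0,0,0,0,0]]' >/dev/null
python3 to.py .6310 .1385 .007 136.2; python3 look.py mat4
```

```text
tool_pos: [0.478, -0.2492, 0.0229]
eef_rot: [-0.088, 0.996, -0.0, 0.001]
contact_force: [0.5, -0.7, 1.5]
opening: 0.549
finger_force: 0.0
opening: 0.548
finger_force: 0.0
17.5 [ 0.47895962 -0.24942175  0.12297942] [-8.83616375e-02  9.96085873e-01 -9.08693470e-04  2.08081276e-03]
t 19.55 pos [0.6326 0.1379 0.1192] phi 136.0 tilt 0.0011 | shift units [0.025 0.061 4.487] turn -0.0011 open 0.554 F 0.0 q7 1.56
19.55 [0.632636   0.13793803 0.11918281] [-3.90749481e-01  9.20496905e-01  9.32662009e-06 -5.38958460e-04]
```

View pics/mat4.png

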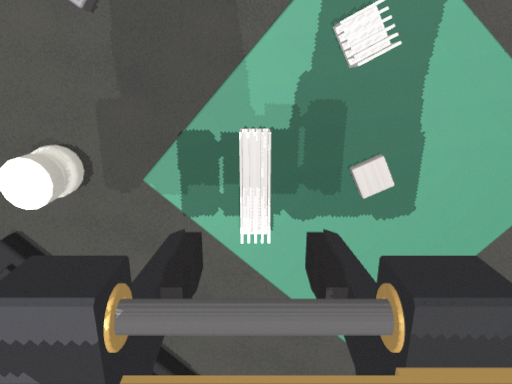

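The bar lies lengthwise at column 255, rows 128–243, in line with the fingers. I'll measure where it lies along its length.

```bash
python3 -c "
from meas import *
sinks('mat4'); chips('brd5'); chips('brd4')"
```

```text
0.026 c=(647.8,164.8) 22.0x6.1 longaxis=46.3deg px [265.  228.5]
0.026 c=(652.7,150.9) 35.3x11.2 longaxis=46.0deg px [246.431  221.0862]
0.026 c=(720.8,28.6) 27.2x9.5 longaxis=72.1deg px [ 58.4483 167.2644]
0.026 c=(616.4,109.7) 22.0x6.3 longaxis=45.3deg px [241.9367 145.9367]
0.03 c=(655.2,153.6) 24.5x10.8 longaxis=48.6deg px [246.1494 228.2069]
c=(459.5,-111.6) 75.3x68.4 longaxis=-79.9deg px [439.6397 191.6034]
c=(483.8,-248.7) 72.4x42.1 longaxis=10.1deg px [254.7459 200.0622]
c=(409.5,-156.1) 63.6x9.8 longaxis=-79.9deg px [402.005 115.93 ]
c=(428.8,-264.2) 62.4x9.8 longaxis=-79.9deg px [246.9898 116.    ]
c=(459.5,-112.1) 74.9x68.0 longaxis=-79.5deg px [438.8674 195.8149]
c=(409.6,-156.4) 63.2x10.4 longaxis=-79.5deg px [401.525 119.055]
c=(428.8,-264.2) 62.1x10.4 longaxis=-79.5deg px [245.5606 118.9091]
```

```bash
python3 -c "
from meas import *
z=np.load('pics/mat4.npz'); C=cam('wrist',z)
e=ray(C,[(255,128.5),(255,243)],.026); print(e, e.mean(0), np.linalg.norm(e[0]-e[1]))
e=ray(C,[(255,128.5),(255,235)],.026); print(e, e.mean(0), np.linalg.norm(e[0]-e[1]))
"; python3 -m pendant '[[0.02,0.05,1,0,0,-0.001],[0,0,1,0,0,0],[0,0,1,0,0,0],[0,0,0.9,0,0,0],[0,0,0.5,0,0,0]]' |sed -n 2,4p
python3 -m pendant '[[0,0,0,0,0,0],[0,0,0,0,0,0]]'|sed -n 2,4p
python3 to.py .6310 .1385 .007 136.2
```

```text
[[0.6013 0.1057 0.026 ]
 [0.6615 0.1681 0.026 ]] [0.6314 0.1369 0.026 ] 0.08667359453386525
[[0.6013 0.1057 0.026 ]
 [0.6568 0.1633 0.026 ]] [0.6291 0.1345 0.026 ] 0.0800283882113646
tool_pos: [0.6303, 0.138, 0.0073]
eef_rot: [-0.393, 0.92, -0.0, -0.002]
contact_force: [0.4, 0.1, -0.3]
tool_pos: [0.6317, 0.1388, 0.01]
eef_rot: [-0.393, 0.919, 0.0, -0.0]
contact_force: [0.8, -0.0, 0.2]
t 20.18 pos [0.6317 0.1388 0.01  ] phi 136.3 tilt 0.0003 | shift units [0.028 0.012 0.118] turn 0.0006 open 0.546 F 0.0 q7 1.48
```

```bash

python3 -m pendant '[[0.07,0,0.1,0,0,0],[0,0,0,0,0,0]]'|sed -n 2,4p
python3 -m pendant '[[0,0,0,0,0,0],[0,0,0,0,0,0],[0,0,0,0,0,0],[0,0,0,0,0,0],[0,0,0,0,0,0]]' -1 30 |tail -2
python3 -m pendant '[[0,0,0,0,0,0],[0,0,0,0,0,0]]' |tail -2
python3 to.py .5815 -.0985 .12 100.3
python3 - <<'E'
from meas import *
z=np.load('pics/brd1.npz'); C=cam('wrist',z); v=cv2.cvtColor(z['im'],cv2.COLOR_BGR2HSV)
m=(v[...,2]<75).astype(np.uint8); k=np.zeros_like(m); k[150:225,305:375]=1; m&=k
m=cv2.morphologyEx(m,cv2.MORPH_CLOSE,np.ones((7,7)))
for c in cv2.findContours(m,cv2.RETR_EXTERNAL,cv2.CHAIN_APPROX_NONE)[0]:
    if cv2.contourArea(c)>200: print(rect(ray(C,c[:,0],.020)[:,:2]))
E
```

```text
tool_pos: [0.6312, 0.1374, 0.0086]
eef_rot: [-0.393, 0.919, -0.0, 0.001]
contact_force: [-0.1, -0.9, -0.5]
opening: 0.245
finger_force: 30.0
opening: 0.247
finger_force: 30.0
t 20.93 pos [0.6307 0.1374 0.0078] phi 136.3 tilt 0.0005 | shift units [ 8.183 -5.094 -4.49 ] turn 0.2001 open 0.247 F 30.0 q7 1.47
c=(581.0,-98.2) 79.7x15.7 longaxis=10.2deg
```

```bash

python3 -m pendant '[[0,0,-0.5,0,0,0],[0,0,-1,0,0,0],[0,0,-1,0,0,0],[0,0,-1,0,0,0],[0,0,-1,0,0,0]]' |tail -2
python3 -m pendant '[[0.91,-0.566,0,0,0,0],[0.91,-0.566,0,0,0,0],[0.91,-0.566,0,0,0,0],[0.91,-0.566,0,0,0,0],[0.91,-0.566,0,0,0,0]]' >/dev/null
python3 -m pendant '[[0.91,-0.566,0,0,0,0],[0.91,-0.566,0,0,0,0],[0.91,-0.566,0,0,0,0],[0.91,-0.566,0,0,0,0],[0,0,0,0,0,0.0333]]' >/dev/null
python3 -m pendant '[[0,0,0,0,0,0.0333],[0,0,0,0,0,0.0333],[0,0,0,0,0,0.0333],[0,0,0,0,0,0.0333],[0,0,0,0,0,0.0335]]' >/dev/null
python3 -m pendant '[[0,0,0,0,0,0],[0,0,0,0,0,0],[0,0,0,0,0,0]]' |tail -2
python3 to.py .5812 -.0982 .0245 100.3; python3 look.py brd6
```

```text
opening: 0.25
finger_force: 30.0
opening: 0.249
finger_force: 30.0
t 22.85 pos [ 0.5813 -0.0986  0.1202] phi 100.5 tilt 0.0002 | shift units [-0.     0.015  3.829] turn 0.0010 open 0.249 F 30.0 q7 1.36
22.85 [ 0.58125056 -0.09858043  0.12023284] [-9.13791926e-02  9.95816164e-01  7.27579300e-05  7.07354431e-05]
```

View pics/brd6.png

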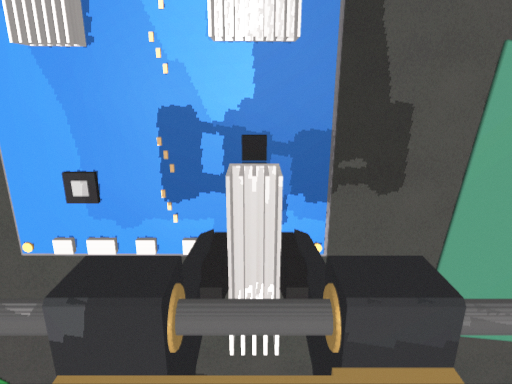

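The bar is over the transistor row (both at column 254). I'll lower it, let go and move on to the small sink.

```bash

python3 -m pendant '[[0,0.015,0.9,0,0,0.001],[0,0,0.9,0,0,0],[0,0,0.9,0,0,0],[0,0,0.65,0,0,0],[0,0,0.35,0,0,0]]' |sed -n 2,4p
python3 -m pendant '[[0,0,0.12,0,0,0],[0,0,0,0,0,0],[0,0,0,0,0,0]]' |sed -n 2,4p
python3 to.py .5812 -.0982 .0238 100.3
```

```text
tool_pos: [0.58, -0.0982, 0.0254]
eef_rot: [-0.089, 0.996, 0.0, -0.001]
contact_force: [-0.4, 0.0, 0.2]
tool_pos: [0.5817, -0.0982, 0.025]
eef_rot: [-0.089, 0.996, 0.0, 0.001]
contact_force: [0.9, 0.0, 0.0]
t 23.57 pos [ 0.5817 -0.0982  0.025 ] phi 100.2 tilt 0.0012 | shift units [0.02  0.005 0.05 ] turn -0.0007 open 0.247 F 30.0 q7 1.27
```

```bash

python3 -m pendant '[[0,0,0.05,0,0,0],[0,0,0,0,0,0],[0,0,0,0,0,0]]' |sed -n 2,4p
python3 -m pendant '[[0,0,0,0,0,0],[0,0,0,0,0,0],[0,0,0,0,0,0]]' 0.1 |tail -2
python3 -m pendant '[[0,0,-0.6,0,0,0],[0,0,-1,0,0,0],[0,0,-1,0,0,0],[0,0,-1,0,0,0],[0,0,-0.2,0,0,0]]' |tail -2
python3 look.py brd7
python3 -m pendant '[[0.16,0.99,0,0,0,0],[0.16,0.99,0,0,0,0],[0.16,0.99,0,0,0,0],[0.16,0.99,0,0,0,0],[0.16,0.99,0,0,0,0]]' >/dev/null
python3 -m pendant '[[0.16,0.99,0,0,0,0],[0.16,0.99,0,0,0,0],[0.16,0.99,0,0,0,0],[0.16,0.99,0,0,0,0],[0,0,0,0,0,0.037]]' >/dev/null
python3 -m pendant '[[0,0,0,0,0,0.037],[0,0,0,0,0,0.037],[0,0,0,0,0,0.037],[0,0,0,0,0,0],[0,0,0,0,0,0]]' >/dev/null
python3 -m pendant '[[0,0,0,0,0,0]]' >/dev/null
python3 to.py .5055 .1140 .007 73.7; python3 look.py mat5;python3 -c "
from meas import *
sinks('mat5')"
```

```text
tool_pos: [0.582, -0.0984, 0.0238]
eef_rot: [-0.088, 0.996, -0.0, 0.001]
contact_force: [0.3, -0.2, 2.1]
opening: 0.445
finger_force: 0.0
opening: 0.553
finger_force: 0.0
24.4833 [ 0.58327842 -0.09821943  0.12181165] [-8.83775649e-02  9.96082816e-01 -3.07172978e-04  2.88713206e-03]
t 25.87 pos [0.5061 0.1144 0.1176] phi 73.7 tilt 0.0011 | shift units [ 0.015 -0.019  4.425] turn -0.0001 open 0.551 F 0.0 q7 0.62
25.8667 [0.50611409 0.11439592 0.11762637] [ 1.41993085e-01  9.89867485e-01 -2.86006558e-04 -4.94558434e-04]
```

View pics/mat5.png

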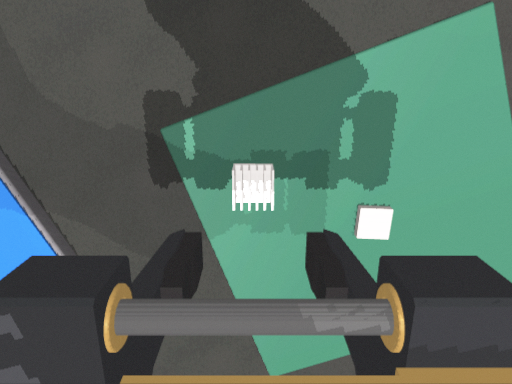

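View pics/brd7.png

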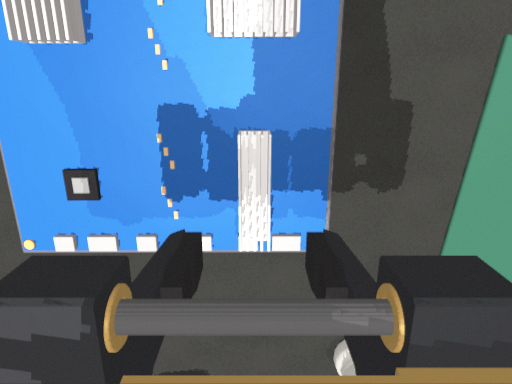

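The bar is seated straight over the transistor row. The small sink is square between the fingers at (253,187).

```bash

python3 -m pendant '[[0.01,-0.02,1,0,0,0],[0,0,1,0,0,0],[0,0,1,0,0,0],[0,0,0.9,0,0,0],[0,0,0.52,0,0,0]]' |sed -n 2,4p
python3 -m pendant '[[0,0,0.08,0,0,0],[0,0,0,0,0,0]]'|sed -n 2,4p
python3 -m pendant '[[0,0,0,0,0,0],[0,0,0,0,0,0],[0,0,0,0,0,0],[0,0,0,0,0,0],[0,0,0,0,0,0]]' -1 30 |tail -2
python3 to.py .6049 -.2258 .12 100.3
```

```text
tool_pos: [0.5051, 0.114, 0.0054]
eef_rot: [0.143, 0.99, -0.0, -0.001]
contact_force: [-0.8, -0.1, -1.6]
tool_pos: [0.5055, 0.1141, 0.0051]
eef_rot: [0.143, 0.99, -0.0, -0.001]
contact_force: [-0.4, 0.2, -0.4]
opening: 0.342
finger_force: 30.0
t 26.92 pos [0.5063 0.1142 0.0059] phi 73.5 tilt 0.0004 | shift units [ -7.643 -11.919  -4.567] turn -0.1488 open 0.342 F 30.0 q7 0.56
```

```bash

python3 -m pendant '[[0,0,-0.57,0,0,0],[0,0,-1,0,0,0],[0,0,-1,0,0,0],[0,0,-1,0,0,0],[0,0,-1,0,0,0]]' |tail -2
python3 -m pendant '[[-0.637,-0.993,0,0,0,0],[-0.637,-0.993,0,0,0,0],[-0.637,-0.993,0,0,0,0],[-0.637,-0.993,0,0,0,0],[-0.637,-0.993,0,0,0,0]]' >/dev/null
python3 -m pendant '[[-0.637,-0.993,0,0,0,0],[-0.637,-0.993,0,0,0,0],[-0.637,-0.993,0,0,0,0],[-0.637,-0.993,0,0,0,0],[-0.637,-0.993,0,0,0,0]]' >/dev/null
python3 -m pendant '[[-0.637,-0.993,0,0,0,0],[-0.637,-0.993,0,0,0,0],[0,0,0,0,0,-0.0372],[0,0,0,0,0,-0.0372],[0,0,0,0,0,-0.0372]]' >/dev/null
python3 -m pendant '[[0,0,0,0,0,-0.0372],[0,0,0,0,0,0],[0,0,0,0,0,0],[0,0,0,0,0,0]]' |tail -2
python3 to.py .6049 -.2258 .0228 100.3; python3 look.py brd8
```

```text
opening: 0.333
finger_force: 30.0
opening: 0.339
finger_force: 30.0
t 28.92 pos [ 0.6046 -0.2257  0.1199] phi 100.1 tilt 0.0003 | shift units [-0.012 -0.006  3.883] turn -0.0009 open 0.339 F 30.0 q7 1.58
28.9167 [ 0.60461078 -0.22571043  0.11988607] [-8.83018160e-02  9.96093753e-01  3.09439089e-05 -1.51805505e-04]
```

View pics/brd8.png

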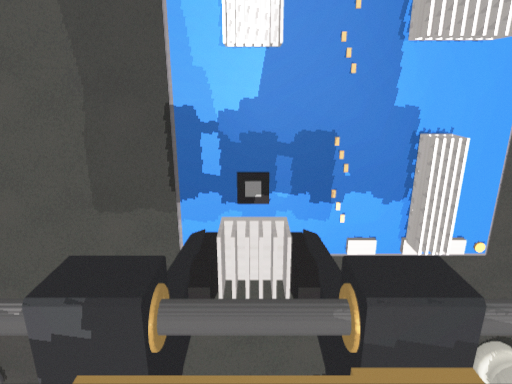

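The small sink (column 254) is in line with its chip (253,187), so I'll lower it.

```bash

python3 -m pendant '[[-0.01,0,0.9,0,0,0],[0,0,0.9,0,0,0],[0,0,0.9,0,0,0],[0,0,0.65,0,0,0],[0,0,0.35,0,0,0]]' |sed -n 2,4p
python3 -m pendant '[[0,0,0.13,0,0,0],[0,0,0,0,0,0],[0,0,0,0,0,0]]' |sed -n 2,4p
python3 to.py .6049 -.2258 .022 100.3
```

```text
tool_pos: [0.6038, -0.2253, 0.0253]
eef_rot: [-0.089, 0.996, 0.0, -0.002]
contact_force: [-0.2, -1.0, 0.3]
tool_pos: [0.6058, -0.2257, 0.0251]
eef_rot: [-0.09, 0.996, -0.0, 0.001]
contact_force: [0.7, -0.1, -0.3]
t 29.63 pos [ 0.6058 -0.2257  0.0251] phi 100.3 tilt 0.0015 | shift units [0.037 0.001 0.123] turn -0.0002 open 0.339 F 30.0 q7 1.51
```

```bash

python3 -m pendant '[[0.03,0,0.06,0,0,0],[0,0,0.05,0,0,0],[0,0,0,0,0,0],[0,0,0,0,0,0]]' |sed -n 2,4p
python3 -m pendant '[[0,0,0,0,0,0],[0,0,0,0,0,0],[0,0,0,0,0,0]]' 0 |tail -2
python3 -m pendant '[[0,0,-0.6,0,0,0],[0,0,-1,0,0,0],[0,0,-1,0,0,0],[0,0,-1,0,0,0],[0,0,-1,0,0,0]]' |tail -2
python3 -m pendant '[[0,0,-1,0,0,0],[0,0,-1,0,0,0],[0,0,-1,0,0,0],[0,0,-1,0,0,0],[0,0,-1,0,0,0]]' |sed -n 1,3p
python3 -m pendant '[[1,0,0,0,0,0],[1,0,0,0,0,0],[1,0,0,0,0,0],[0,0,0,0,0,0],[0,0,0,0,0,0]]' |sed -n 1,3p
python3 look.py end
python3 - <<'E'
from h import *
im,d=optics.snapshot('scene'); cv2.imwrite('pics/scene1.png',cv2.resize(im[120:360,70:390],None,fx=2.4,fy=2.4))
E
```

```text
tool_pos: [0.6045, -0.226, 0.0219]
eef_rot: [-0.09, 0.996, -0.0, 0.0]
contact_force: [-0.3, -0.1, 1.1]
opening: 0.498
finger_force: 0.0
opening: 0.5
finger_force: 0.0
clock: 31.05
tool_pos: [0.604, -0.2255, 0.264]
eef_rot: [-0.09, 0.996, -0.0, 0.0]
clock: 31.47
tool_pos: [0.5294, -0.2399, 0.2626]
eef_rot: [-0.089, 0.996, -0.001, -0.0]
31.4667 [ 0.52940517 -0.23985853  0.26262719] [-8.91186632e-02  9.96020884e-01 -5.11914638e-04 -5.72000814e-07]
```

View pics/end.png

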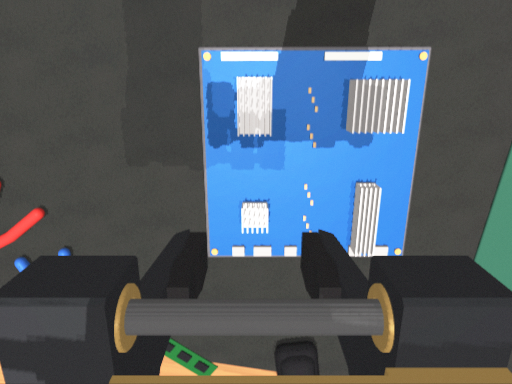

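View pics/scene1.png

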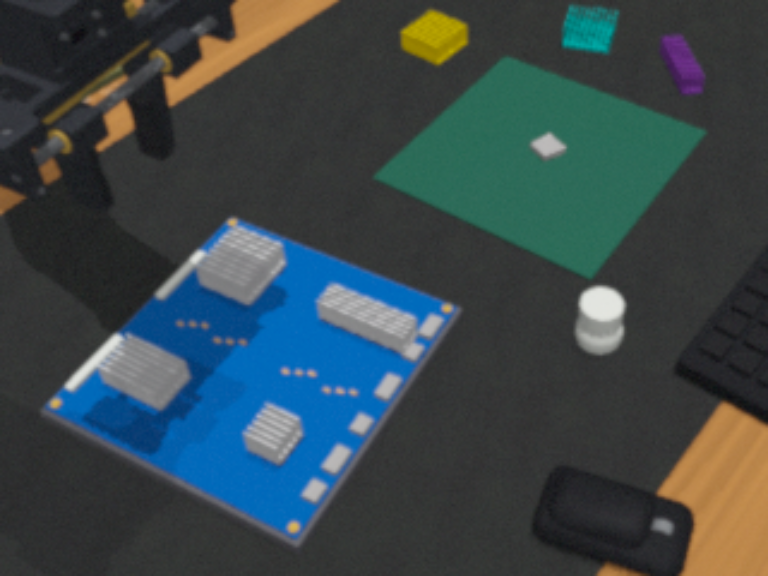

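All four sinks look flat and square on the board, and the can and jar look unmoved. One numeric check before I hand in.

```bash
python3 - <<'E'
from meas import *
z=np.load('pics/end.npz'); C=cam('wrist',z); p=cloud(C,z['d']); hsv=cv2.cvtColor(z['im'],cv2.COLOR_BGR2HSV)
m=((hsv[...,1]<70)&(p[...,2]>.035)&(p[...,2]<.055)).astype(np.uint8); m[262:]=0;m[225:,:350]*=(np.arange(350)>225)[None,:]*(np.arange(350)<290)[None,:]
m=cv2.morphologyEx(m,cv2.MORPH_CLOSE,np.ones((5,5)))
for c in cv2.findContours(m,cv2.RETR_EXTERNAL,cv2.CHAIN_APPROX_NONE)[0]:
    if cv2.contourArea(c)<150: continue
    k=np.zeros_like(m); cv2.drawContours(k,[c],-1,1,-1); t=np.percentile(p[(k>0)&(m>0)][:,2],80)
    print('top %.4f'%t,rect(ray(C,c[:,0],t)[:,:2]))
E
```

```text
top 0.0419 c=(602.9,-227.1) 31.9x29.9 longaxis=10.2deg
top 0.0420 c=(583.1,-100.2) 85.1x24.4 longaxis=10.1deg
top 0.0457 c=(456.0,-123.8) 57.2x53.0 longaxis=-79.8deg
top 0.0417 c=(479.4,-249.3) 59.2x35.5 longaxis=9.4deg
```

All sinks are within about 3 mm of their chip centres and at the right heights.

```bash
python3 -c "
from plant import r
print(r.finish_job())"
```

```text
the job is handed in; nothing more can be done
None
```

All four heat sinks are on their matching chips, within about 3 mm of centre, squared to about 1° and at the right height by the last camera check; the shield can and jar were not touched, and the job was handed in after about 32 s on the robot clock.

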